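Clear the push block off the drying stand and set the turned balls in its dimples

ROBOT

A 6-joint arm with a two-finger parallel gripper is mounted at the origin on the work surface. World frame = base frame: x ahead of the robot, y to its left, z up, the work surface at z = 0. Lengths are in m, angles in rad, forces in N, time in s.
With the tool pointing down it reaches from about 0.25 to 0.725 m from the base axis. Payload 4 kg.
Tool frame: the origin (TCP) lies midway between the tips of the shut fingers; the grasp point (between the pads) lies 19 mm behind it; z points along the fingers, y is the line along which they close (so a half turn about z gives the same grasp; the last joint's range is limited). The gripper opens to 85 mm and grips with 20 to 120 N. Pads are 22 mm wide; open, the fingers measure 114 mm over their backs; the gripper's body (76 mm by 85 mm) begins 54 mm behind the grasp point. The pads swing forward as they close: fully open they stand 13 mm farther back than shut.
Start: joints at [-1.265, 0.241, 0.005, 1.335, 0, 1.571], TCP at [0.151, -0.477, 0.231] pointing down, gripper open.
Joint ranges: [-2.72, 2.72], [-1.05, 1.87], [-1.09, 1.28], [-1.99, 2.15], [-1.42, 1.44], [-3.14, 3.14]. Speed limits (rad/s): [2.79, 2.79, 3.14, 3.14, 3.14, 3.14].

INTERFACE

Orientations are given as a unit quaternion [x, y, z, w].
In Python, from workcell import bot, camera, get_calibration gives the robot as it stands.
- The arm moves only by the tool apply_moves, never from a script. Its argument "steps" is a list of rows, each a list of 3 entries, a list of its own where there are three numbers: the shift along the tool's x, y, z as a fraction of full scale, then the turn, a rotation vector about the tool's x, y, z as a fraction of full scale, then the opening, from 0 (shut) to 1 (fully open). A call has exactly 8 rows; each row shifts and turns the commanded pose from where the row before left it, along the tool's axes as they then stand; what a row does not reach is not made up. Full scale, the value 1, is 20 cm for a shift and pi rad for a turn. A row lasts 1/12 s, in which the tool goes at most 41.7 mm and 7.16 degrees, less where a joint would pass 70% of its speed; a pose out of reach is approached as far as the arm can. A call with a number of a shift or a turn outside -1 to 1 is refused whole. A call with a gripper value outside its range is refused whole. The fingers move at their own pace and stop on an object; the grip force is fixed at half the most. Time passes only in rows, so rows that do not move let the fingers close, or fill a call up. It gives the time, the measured TCP pose, the force, the opening and the grip force at its end, in the units of the state.
- bot.get_obs(): the state, without advancing time (a new reading comes with each control period).
- camera(name): name is "scene" or "top" or "wrist"; returns (picture, depth): 384x512x3 uint8, red, green, blue; 384x512 float32, m along the optical axis (not along the pixel's ray), 0 where there is no reading.
- get_calibration(name): a dict with "fov_y" (degrees; the focal length in pixels is half the picture's height over the tangent of half this angle, whatever the lens; pixels are square), "cx", "cy" (the principal point, pixels), "rvec" (rotation vector, rad) and "tvec" (3), from world to camera coordinates, as OpenCV has them. Camera axes: x right, y down, z forward; pixel columns grow to the right and rows downward; lengths in m; the calibration is good to about 2 mm. A picture is of the moment at which its call begins: read the wrist's pose just before it. get_calibration takes no time and is no camera call; for the wrist camera it gives the pose at the moment of the call.
- bot.job_done(): hands the job in; it is judged then, once.
The state is a dict: "clock": time; "joint_pos": joint angles; "joint_vel": joint speeds; "tau": joint torques, N m; "eef_pos": TCP position; "tool_rot": TCP orientation; "ft_force": force on the tool from outside, world axes, zero at the start; "ft_torque": the same for the moment, N m; "grip_width": finger opening in m; "grasp_force": force on a finger pad.
Only numpy, scipy, OpenCV 4.12 (cv2) and the standard library are available. Lean on these libraries where they do the work, as an engineer would, in place of code of your own. Each camera call takes 0.05 s, during which the arm holds its last target. There are 200 camera calls.

TASK

The wooden push block has been left standing on the drying stand, over its two dimples. First take it off and set it down flat on the cork pad, then set the two turned wooden balls from the trough one in each dimple, the rear one of which lies under the stand's overhead rail. Set everything down gently, without dropping it, and do not disturb the glue bottle, the tin or the screwdriver.

Things in the scene. Friction and masses are not known exactly. Their poses are not given: they have to be found in the camera images.
- stand: Drying stand, fixed: a wooden board 200 (x) x 310 (y) x 18 mm thick lying on the bench, two dimples along its middle line, and a rail (see rail_mid) along y over its rear part on two posts 40 (x) x 24 (y) mm centred at x = +55, y = -140 and +140 mm. Origin: centre of the board's underside, on the bench; x points from the near dimple to the far one, away from the robot. Place and yaw vary.
- dimple_near (a point): Centre of the near dimple's mouth, at the board's upper face (18 mm above the bench), 42.5 mm before the board's centre. A dimple is a round hole 32 mm wide; a ball sinks about 5 mm into it and its centre then stands 23 mm above this point. Axes as the stand's.
- dimple_far (a point): Centre of the far dimple's mouth, at the board's upper face, 42.5 mm beyond the board's centre, same size. The rail is overhead (from 10 mm before this point to 35 mm beyond it, underside 165 mm above it), so a tool pointing straight down does not fit; one leaning back towards the near dimple by about 25 to 45 degrees does.
- rail_mid (a point): Middle of the underside of the stand's overhead wooden rail, 183 mm above the bench, 55 mm beyond the board's centre. The rail is 45 (x) x 340 (y) x 60 mm high, with four 19 mm steel stubs on top. Axes as the stand's.
- push_block: Loose wooden push block, 0.25 to 0.5 kg: flat sole 190 (x) x 85 (y) x 15 mm, and above it a straight handle bar along x, 125 long, 24 wide (y, flat sides), from 42 to 70 mm above the underside, on two short legs centred at x = -47 and +47 mm. Origin: centre of the underside; x along the bar, z up. It starts on the stand's board, covering both dimples, bar roughly along the stand's x.
- block_grip (a point): Centre of the push block's handle bar, 56 mm above its underside, over its centre of mass. Axes as the block's.
- trough: Ball trough, fixed: base 240 (x) x 80 (y) x 6 mm with two rails along x, 26 mm apart, each 17 mm wide, tops 14 mm above the bench; end stops (8 mm thick) 26 mm high. Origin: centre of the underside, on the bench; x along the trough. It may stand on the left or the right of the stand.
- ball_a_center (a point): Centre of a turned wooden ball, 56 mm across, about 0.06 kg. It starts resting on the trough's rails, its centre 39 mm above the bench, 40 to 75 mm from the trough's middle towards the robot. It rolls freely; its axes mean nothing.
- ball_b_center (a point): Centre of the other ball, the same in all ways; it starts 40 to 75 mm from the trough's middle away from the robot. Either ball may go in either dimple.
- pad: Cork pad, fixed, 240 (x) x 140 (y) x 12 mm, on the bench at the side of the stand away from the trough. Origin: centre of the underside; its top is 12 mm above. Place and yaw vary.
- glue: Bystander: white glue bottle, 60 mm across, 160 mm high, standing beyond the stand. Origin: centre of its underside.
- tin: Bystander: steel tin, 76 mm across, 100 mm high, standing beyond the stand. Origin: centre of its underside.
- driver: Bystander: screwdriver lying on the bench between the robot and the stand, about 200 mm long along its x, under 35 mm high. Origin: on the bench under it.
Things that resemble listed ones, but are neither listed nor needed, are in the scene too. What is shaped like the part that bears ball_b_center but orange or purple is not meant.

How it is judged:
By the outcome, as a careful person would: the job done as asked, in the order asked, and still so for the second after the job is handed in, with the robot touching nothing.
It also fails if it takes over 72 s, if anything falls off the work surface, if the arm or the gripper's body presses on something with over 40 N, if the wrist force passes 120 N, or if a joint passes its speed limit or range.

## Working session

There is one attempt and no reset: what is moved stays moved. The work goes in short steps, Python scripts to look and compute and a tool call to move; the robot and the scene stay as the last step left them, time stands still between calls to the robot, and variables do not carry over. Pictures are saved under pics/ and viewed, at most 10 in all, crops included, and the job is handed in when it is done.

Besides the shell and the picture viewer there is one more tool, called after "Call:" by a JSON object that holds its "op" and its "data", one argument or row to a line. apply_moves: Moves the arm, as the interface text tells. Its arguments: {"type":"object","properties":{"steps":{"type":"array"}},"required":["steps"]}

```bash
mkdir -p pics; ls; cat > h.py <<'E'
import numpy as np, cv2
from scipy.spatial.transform import Rotation as R
from workcell import bot, camera, get_calibration
def cal(n):
    c=get_calibration(n); f=192/np.tan(np.radians(c['fov_y'])/2)
    return f,c['cx'],c['cy'],cv2.Rodrigues(np.array(c['rvec'],float))[0],np.array(c['tvec'],float).ravel()
def cloud(n,d,c=None):
    f,cx,cy,Rm,t=c or cal(n)
    v,u=np.mgrid[:384,:512]
    P=np.stack([(u-cx)/f*d,(v-cy)/f*d,d],-1)
    return (P-t)@Rm
def ray(n,uv,z,c=None):
    f,cx,cy,Rm,t=c or cal(n)
    uv=np.atleast_2d(uv); D=np.c_[(uv[:,0]-cx)/f,(uv[:,1]-cy)/f,np.ones(len(uv))]@Rm
    o=-t@Rm
    return o+D*((z-o[2])/D[:,2])[:,None]
E
python3 - <<'E'
from h import *
o=bot.get_obs(); print({k:np.round(v,3) for k,v in o.items()})
for n in ['top','scene']:
    c=get_calibration(n); print(c)
    p,d=camera(n); np.savez(f'pics/{n}0.npz',p=p,d=d)
    cv2.imwrite(f'pics/{n}0.png',cv2.resize(p[...,::-1],(768,576)))
E
```

```text
pics
{'clock': np.float64(0.0), 'joint_pos': array([-1.265,  0.241,  0.004,  1.335, -0.   ,  1.571]), 'joint_vel': array([ 0.001,  0.001, -0.001, -0.   ,  0.001,  0.001]), 'tau': array([ 0.0000e+00, -3.7232e+01,  2.5241e+01,  1.7000e-02, -0.0000e+00,
       -0.0000e+00]), 'eef_pos': array([ 0.15 , -0.476,  0.23 ]), 'tool_rot': array([ 0.988,  0.152, -0.   , -0.001]), 'ft_force': array([-0.783, -0.942, -0.296]), 'ft_torque': array([ 0.003,  0.01 , -0.004]), 'grasp_force': np.float64(0.0), 'grip_width': np.float64(0.086)}
{'fov_y': 43.90055064640104, 'cx': 260.07490901031446, 'cy': 187.9118666381586, 'rvec': array([ 2.15166063, -2.09406602,  0.15860153]), 'tvec': array([0.05566815, 0.59222452, 1.24939388])}
{'fov_y': 45.49871582032595, 'cx': 254.20849124677616, 'cy': 203.93229286279492, 'rvec': array([ 1.7276812 ,  1.57339083, -0.75487378]), 'tvec': array([-0.12329943, -0.21835585,  1.62685451])}
```

View pics/top0.png

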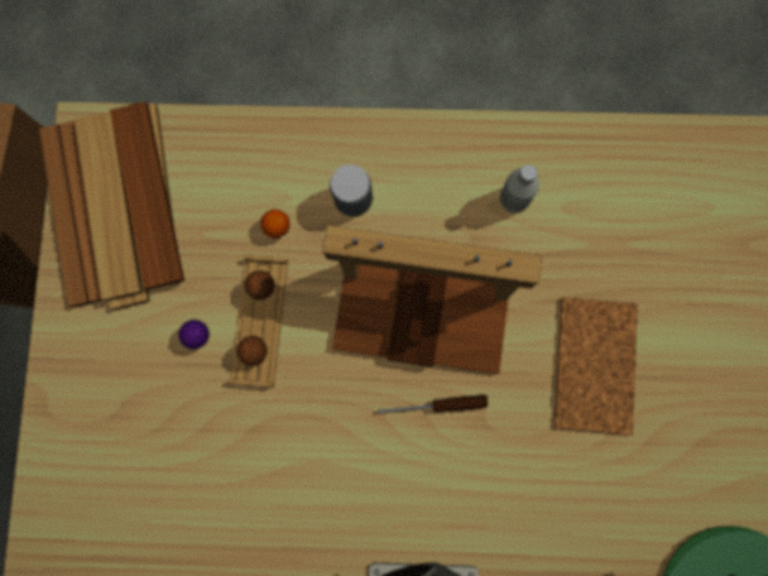

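View pics/scene0.png

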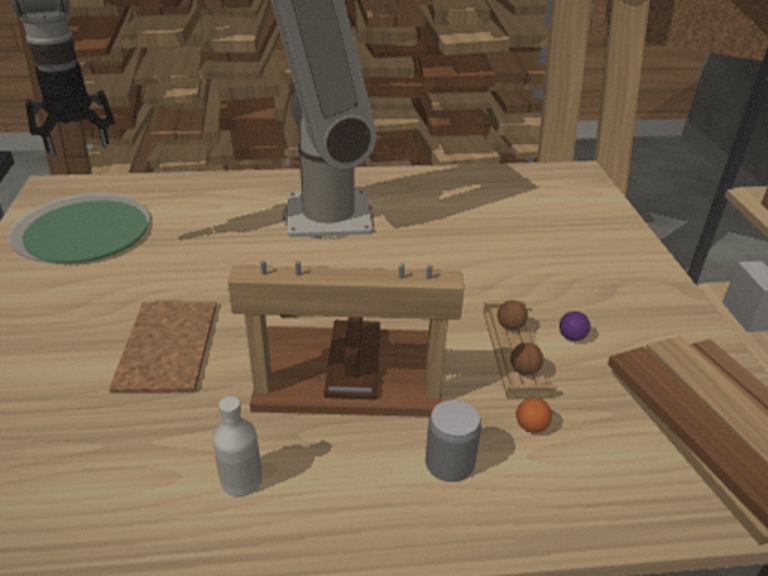

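```bash
python3 - <<'E'
from h import *
def rect(m,P,name,z=None,near=None):
    m=cv2.morphologyEx(m.astype(np.uint8),cv2.MORPH_OPEN,np.ones((3,3)))
    n,l,s,c=cv2.connectedComponentsWithStats(m)
    for i in range(1,n):
        if s[i,4]>120:
            X=P[l==i]; zz=np.median(X[:,2])
            cn=max(cv2.findContours((l==i).astype(np.uint8),0,1)[0],key=len)[:,0]
            W=ray(N,cn,z or zz,C)[:,:2].astype(np.float32)
            (a,b),(w,h),ang=cv2.minAreaRect(W*1000)
            print(N,name,s[i,4],'zmed',zz.round(4),'c',round(a,1),round(b,1),'wh',round(w),round(h),round(ang,1),'uv',c[i].round())
for N in ['top','scene']:
    D=np.load(f'pics/{N}0.npz'); p,d=D['p'],D['d']; C=cal(N); P=cloud(N,d,C); z=P[...,2]; x=P[...,0]; y=P[...,1]
    hsv=cv2.cvtColor(p,cv2.COLOR_RGB2HSV)
    ok=(d>0)&(x>.15)&(x<.95)&(abs(y)<.5)
    rect(ok&(z>.225)&(z<.255),P,'railtop',.243)
    rect(ok&(z>.075)&(z<.1),P,'bar~88')
    rect(ok&(z>.008)&(z<.016)&(y<-.1),P,'pad',.012)
    rect(ok&(z>.011)&(z<.025)&(y>-.2)&(y<.2),P,'board',.018)
    rect(ok&(z>.027)&(z<.040)&(y>-.2)&(y<.12),P,'sole',.033)
    rect(ok&(z>.035)&(z<.075)&(y>.1),P,'balls')
    rect(ok&(z>.01)&(z<.032)&(y>.1),P,'trough')
E
```

```text
top railtop 2843 zmed 0.2432 c 603.5 4.5 wh 339 48 83.2 uv [288. 169.]
top bar~88 420 zmed 0.0879 c 539.9 19.3 wh 24 125 82.3 uv [279. 205.]
top pad 2986 zmed 0.0122 c 455.0 -310.0 wh 140 239 86.6 uv [399. 244.]
top board 2061 zmed 0.0187 c 545.3 114.3 wh 105 165 82.9 uv [245. 207.]
top board 2441 zmed 0.0184 c 522.0 -81.3 wh 120 164 83.0 uv [314. 217.]
top sole 1396 zmed 0.0334 c 529.8 20.8 wh 85 168 82.2 uv [278. 214.]
top balls 495 zmed 0.0429 c 651.8 482.7 wh 146 42 4.8 uv [112. 169.]
top balls 274 zmed 0.0485 c 698.2 289.6 wh 52 51 1.4 uv [183. 148.]
top balls 324 zmed 0.0592 c 578.8 308.3 wh 52 55 1.4 uv [173. 189.]
top balls 297 zmed 0.0491 c 487.9 427.3 wh 49 50 1.6 uv [128. 222.]
top balls 331 zmed 0.0592 c 460.4 314.6 wh 54 52 47.3 uv [168. 233.]
top trough 207 zmed 0.0167 c 615.3 307.5 wh 72 54 81.8 uv [178. 176.]
top trough 1316 zmed 0.0187 c 547.0 132.5 wh 74 165 85.5 uv [238. 208.]
top trough 196 zmed 0.015 c 527.6 293.3 wh 17 105 87.1 uv [181. 211.]
top trough 158 zmed 0.0145 c 525.8 336.5 wh 18 77 86.9 uv [165. 210.]
top trough 133 zmed 0.0184 c 420.6 334.2 wh 53 39 8
[... 679 characters left out ...]
 zmed 0.0557 c 594.6 306.9 wh 52 73 75.4 uv [351. 237.]
scene balls 518 zmed 0.042 c 662.3 479.9 wh 161 48 2.6 uv [426. 252.]
scene balls 121 zmed 0.0552 c 640.8 139.9 wh 24 40 81.1 uv [289. 253.]
scene balls 321 zmed 0.0484 c 709.2 286.4 wh 53 55 85.2 uv [356. 273.]
scene balls 401 zmed 0.0549 c 791.1 140.4 wh 73 51 75.4 uv [301. 302.]
scene trough 190 zmed 0.0148 c 505.8 292.0 wh 23 130 83.0 uv [335. 227.]
scene trough 968 zmed 0.0189 c 567.9 128.1 wh 59 211 88.9 uv [277. 246.]
scene trough 359 zmed 0.017 c 614.0 311.8 wh 82 62 85.3 uv [353. 255.]
scene trough 197 zmed 0.0243 c 683.1 483.0 wh 126 17 12.5 uv [432. 269.]
scene trough 199 zmed 0.0213 c 791.4 138.0 wh 70 31 70.0 uv [298. 313.]
```

```bash
cat >> h.py <<'E'
def rot(yaw,tilt):
    y,t=np.radians([yaw,tilt]); h=np.array([np.cos(y),np.sin(y),0])
    z=np.sin(t)*h-[0,0,np.cos(t)]; Y=np.array([np.sin(y),-np.cos(y),0])
    return np.c_[np.cross(Y,z),Y,z]
def plan(legs,p=None,Rm=None):
    """legs: (grasp point mm, yaw, tilt, rows); prints row moves in tool fractions"""
    o=bot.get_obs(); tl=lambda a:[round(float(v),4) for v in a]
    p=np.array(o['eef_pos']) if p is None else p; r=R.from_quat(o['tool_rot'])
    for g,yaw,tilt,n in legs:
        T=R.from_matrix(rot(yaw,tilt)); q=np.array(g)/1000+.019*T.as_matrix()[:,2]
        w=(r.inv()*T).as_rotvec()
        print('leg ->',q.round(4),'dist',np.linalg.norm(q-p).round(3),'deg',np.degrees(np.linalg.norm(w)).round(1))
        if np.linalg.norm(w)<.004: print('  shift/row',tl((r.inv().apply(q-p)/n/.2).round(4)),'x',n)
        else:
            print('  turn/row',tl((w/n/np.pi).round(4)))
            for i in range(n):
                ri=r*R.from_rotvec(w*i/n); print('  ',tl((ri.inv().apply(q-p)/n/.2).round(3)))
        p,r=q,T
E
python3 - <<'E'
from h import *
N='top';C=cal(N); print('balls',ray(N,[[172.5,188.5],[167.5,233]],.039,C).round(4), 'cam',(-C[4]@C[3]).round(3))
u=R.from_matrix(rot(-7.7,33)).as_matrix()[:,2]*1000
g=np.array([541,19,74])
plan([(g-u*.12,-7.7,33,24),(g,-7.7,33,8)])
E
```

```text
balls [[0.5847 0.314  0.039 ]
 [0.4617 0.3203 0.039 ]] cam [0.371 0.042 1.332]
leg -> [0.4865 0.0264 0.1587] dist 0.609 deg 41.3
  turn/row [-0.0017, 0.0075, 0.0057]
   [0.098, -0.079, 0.015]
   [0.097, -0.081, 0.017]
   [0.095, -0.082, 0.019]
   [0.093, -0.084, 0.021]
   [0.091, -0.086, 0.022]
   [0.089, -0.088, 0.024]
   [0.086, -0.089, 0.026]
   [0.084, -0.091, 0.027]
   [0.082, -0.093, 0.029]
   [0.08, -0.094, 0.03]
   [0.077, -0.096, 0.031]
   [0.075, -0.097, 0.033]
   [0.072, -0.099, 0.034]
   [0.07, -0.1, 0.035]
   [0.067, -0.102, 0.036]
   [0.064, -0.103, 0.037]
   [0.061, -0.104, 0.038]
   [0.059, -0.106, 0.039]
   [0.056, -0.107, 0.04]
   [0.053, -0.108, 0.04]
   [0.05, -0.109, 0.041]
   [0.047, -0.11, 0.041]
   [0.044, -0.111, 0.042]
   [0.041, -0.112, 0.042]
leg -> [0.5513 0.0176 0.0581] dist 0.12 deg 0.0
  shift/row [-0.0, 0.0, 0.075] x 8
```

Call:
{"op": "apply_moves", "data": {
  "steps": [
    [[0.098,-0.079,0.015],[-0.0017,0.0075,0.0057],1],
    [[0.097,-0.081,0.017],[-0.0017,0.0075,0.0057],1],
    [[0.095,-0.082,0.019],[-0.0017,0.0075,0.0057],1],
    [[0.093,-0.084,0.021],[-0.0017,0.0075,0.0057],1],
    [[0.091,-0.086,0.022],[-0.0017,0.0075,0.0057],1],
    [[0.089,-0.088,0.024],[-0.0017,0.0075,0.0057],1],
    [[0.086,-0.089,0.026],[-0.0017,0.0075,0.0057],1],
    [[0.084,-0.091,0.027],[-0.0017,0.0075,0.0057],1]
  ]
}}

```text
clock: 0.77
eef_pos: [0.2631, -0.3078, 0.2064]
tool_rot: [0.992, 0.08, 0.097, 0.006]
ft_force: [0.9, 0.2, -0.6]
grip_width: 0.085
grasp_force: 0.0
```

Call:
{"op": "apply_moves", "data": {
  "steps": [
    [[0.082,-0.093,0.029],[-0.0017,0.0075,0.0057],1],
    [[0.08,-0.094,0.03],[-0.0017,0.0075,0.0057],1],
    [[0.077,-0.096,0.031],[-0.0017,0.0075,0.0057],1],
    [[0.075,-0.097,0.033],[-0.0017,0.0075,0.0057],1],
    [[0.072,-0.099,0.034],[-0.0017,0.0075,0.0057],1],
    [[0.07,-0.1,0.035],[-0.0017,0.0075,0.0057],1],
    [[0.067,-0.102,0.036],[-0.0017,0.0075,0.0057],1],
    [[0.064,-0.103,0.037],[-0.0017,0.0075,0.0057],1]
  ]
}}

```text
clock: 1.43
eef_pos: [0.3754, -0.1405, 0.1822]
tool_rot: [0.981, 0.007, 0.191, 0.013]
ft_force: [-0.5, 0.3, -0.4]
grip_width: 0.0855
grasp_force: 0.0
```

Call:
{"op": "apply_moves", "data": {
  "steps": [
    [[0.061,-0.104,0.038],[-0.0017,0.0075,0.0057],1],
    [[0.059,-0.106,0.039],[-0.0017,0.0075,0.0057],1],
    [[0.056,-0.107,0.04],[-0.0017,0.0075,0.0057],1],
    [[0.053,-0.108,0.04],[-0.0017,0.0075,0.0057],1],
    [[0.05,-0.109,0.041],[-0.0017,0.0075,0.0057],1],
    [[0.047,-0.11,0.041],[-0.0017,0.0075,0.0057],1],
    [[0.044,-0.111,0.042],[-0.0017,0.0075,0.0057],1],
    [[0.041,-0.112,0.042],[-0.0017,0.0075,0.0057],1]
  ]
}}

```text
clock: 2.1
eef_pos: [0.4819, -0.0291, 0.158]
tool_rot: [0.958, -0.03, 0.284, 0.005]
ft_force: [0.6, -0.6, -0.7]
grip_width: 0.0852
grasp_force: 0.0
```

```bash
python3 - <<'E'
from h import *
p,d=camera('wrist'); C=cal('wrist'); np.savez('pics/w1.npz',p=p,d=d)
cv2.imwrite('pics/w1.png',p[...,::-1])
P=cloud('wrist',d,C); m=((P[...,2]>.08)&(P[...,2]<.096)&(P[...,0]>.45)&(P[...,0]<.62)&(abs(P[...,1])<.08)&(d>0)).astype(np.uint8)
cn=max(cv2.findContours(m,0,1)[0],key=len)[:,0]
print(cv2.minAreaRect((ray('wrist',cn,.088,C)[:,:2]*1000).astype(np.float32)))
u=rot(-7.7,33)[:,2]*1000
g=np.array([541,19,74])
plan([(g,-7.7,33,8)]); print(bot.get_obs()['joint_pos'].round(2))
E
```

```text
((537.881103515625, 17.561120986938477), (23.91436195373535, 122.23468780517578), 82.07225036621094)
leg -> [0.5513 0.0176 0.0581] dist 0.13 deg 4.3
  turn/row [-0.0019, 0.0, 0.0023]
   [0.001, -0.031, 0.075]
   [0.0, -0.032, 0.074]
   [0.0, -0.032, 0.074]
   [-0.0, -0.033, 0.074]
   [-0.0, -0.033, 0.074]
   [-0.001, -0.033, 0.074]
   [-0.001, -0.034, 0.073]
   [-0.001, -0.034, 0.073]
[-0.07 -0.1  -0.77  0.33  0.01  3.14]
```

View pics/w1.png

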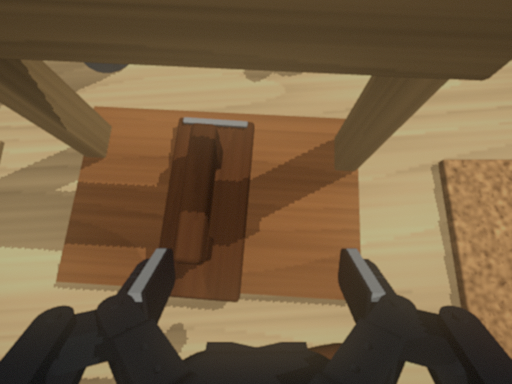

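Call:
{"op": "apply_moves", "data": {
  "steps": [
    [[0,0,-0.04],[0,0,-0.035],1],
    [[0,0,-0.04],[0,0,-0.035],1],
    [[0,0,-0.04],[0,0,-0.035],1],
    [[0,0,-0.04],[0,0,-0.035],1],
    [[0,0,0],[0,0,-0.035],1],
    [[0,0,0],[0,0,-0.035],1],
    [[0,0,0],[0,0,-0.035],1],
    [[0,0,0],[0,0,-0.035],1]
  ]
}}

```text
clock: 2.82
eef_pos: [0.4636, -0.0295, 0.1851]
tool_rot: [0.88, 0.382, 0.253, 0.126]
ft_force: [0.4, 0.3, -0.0]
grip_width: 0.0854
grasp_force: 0.0
```

Call:
{"op": "apply_moves", "data": {
  "steps": [
    [[0,0,0],[0,0,-0.035],1],
    [[0,0,0],[0,0,-0.035],1],
    [[0,0,0],[0,0,-0.035],1],
    [[0,0,0],[0,0,-0.035],1],
    [[0,0,0],[0,0,-0.035],1],
    [[0,0,0],[0,0,-0.035],1],
    [[0,0,0],[0,0,-0.035],1],
    [[0,0,0],[0,0,-0.035],1]
  ]
}}

```text
clock: 3.48
eef_pos: [0.4636, -0.0295, 0.185]
tool_rot: [0.633, 0.72, 0.175, 0.222]
ft_force: [-0.6, 0.5, 0.5]
grip_width: 0.0849
grasp_force: 0.0
```

Call:
{"op": "apply_moves", "data": {
  "steps": [
    [[0,0,0],[0,0,-0.035],1],
    [[0,0,0],[0,0,-0.035],1],
    [[0,0,0],[0,0,-0.035],1],
    [[0,0,0],[0,0,-0.035],1],
    [[0,0,0],[0,0,-0.035],1],
    [[0,0,0],[0,0,-0.035],1],
    [[0,0,0],[0,0,-0.035],1],
    [[0,0,0],[0,0,-0.035],1]
  ]
}}

```text
clock: 4.15
eef_pos: [0.4636, -0.0295, 0.185]
tool_rot: [0.266, 0.922, 0.064, 0.275]
ft_force: [1.0, -0.4, 0.2]
grip_width: 0.0852
grasp_force: 0.0
```

```bash
sed -i 's/return np.c_\[np.cross(Y,z),Y,z\]/return np.c_[-np.cross(Y,z),-Y,z]/' h.py; python3 - <<'E'
from h import *
g=np.array([540,18.5,74]);u=rot(-7.8,33)[:,2]*1000
plan([(g-.12*u,-7.8,33,8),(g,-7.8,33,8)]); print(bot.get_obs()['joint_pos'].round(2))
C=cal('wrist'); print('cam',-C[4]@C[3])
E
```

```text
leg -> [0.4855 0.026  0.1587] dist 0.065 deg 25.3
  turn/row [0.0017, -0.0006, -0.0175]
   [0.016, 0.031, 0.02]
   [0.015, 0.032, 0.02]
   [0.013, 0.033, 0.02]
   [0.011, 0.034, 0.02]
   [0.009, 0.035, 0.019]
   [0.007, 0.035, 0.019]
   [0.005, 0.036, 0.019]
   [0.003, 0.036, 0.019]
leg -> [0.5503 0.0171 0.0581] dist 0.12 deg 0.0
  shift/row [0.0, 0.0, 0.075] x 8
[-0.07 -0.19 -0.74  0.44  0.01  0.5 ]
cam [0.32633297 0.01735042 0.26556509]
```

Call:
{"op": "apply_moves", "data": {
  "steps": [
    [[0.016,0.031,0.02],[0.0017,-0.0006,-0.0175],1],
    [[0.015,0.032,0.02],[0.0017,-0.0006,-0.0175],1],
    [[0.013,0.033,0.02],[0.0017,-0.0006,-0.0175],1],
    [[0.011,0.034,0.02],[0.0017,-0.0006,-0.0175],1],
    [[0.009,0.035,0.019],[0.0017,-0.0006,-0.0175],1],
    [[0.007,0.035,0.019],[0.0017,-0.0006,-0.0175],1],
    [[0.005,0.036,0.019],[0.0017,-0.0006,-0.0175],1],
    [[0.003,0.036,0.019],[0.0017,-0.0006,-0.0175],1]
  ]
}}

```text
clock: 4.82
eef_pos: [0.4861, 0.0261, 0.159]
tool_rot: [0.066, 0.956, -0.019, 0.284]
ft_force: [0.3, 1.0, -0.8]
grip_width: 0.085
grasp_force: 0.0
```

Call:
{"op": "apply_moves", "data": {
  "steps": [
    [[0,0,0.08],[0,0,0],1],
    [[0,0,0.08],[0,0,0],1],
    [[0,0,0.06],[0,0,0],1],
    [[0,0,0.03],[0,0,0],1],
    [[0,0,0],[0,0,0],1],
    [[0,0,0],[0,0,0],1],
    [[0,0,0],[0,0,0],1],
    [[0,0,0],[0,0,0],1]
  ]
}}

```text
clock: 5.48
eef_pos: [0.5139, 0.0224, 0.1184]
tool_rot: [0.067, 0.956, -0.018, 0.285]
ft_force: [-0.3, 0.7, -0.6]
grip_width: 0.0858
grasp_force: 0.0
```

```bash
python3 - <<'E'
from h import *
p,d=camera('wrist'); C=cal('wrist')
cv2.imwrite('pics/w2.png',p[...,::-1])
P=cloud('wrist',d,C); m=((P[...,2]>.08)&(P[...,2]<.096)&(P[...,0]>.45)&(P[...,0]<.62)&(P[...,1]>-.02)&(P[...,1]<.06)&(d>0)).astype(np.uint8)
m=cv2.morphologyEx(m,cv2.MORPH_OPEN,np.ones((5,5)))
cn=max(cv2.findContours(m,0,1)[0],key=len)[:,0]
print(cv2.minAreaRect((ray('wrist',cn,.088,C)[:,:2]*1000).astype(np.float32)))
plan([([540,18.5,74],-7.8,33,8)])
E
```

```text
((533.0993041992188, 20.535133361816406), (22.940773010253906, 128.59828186035156), 82.16058349609375)
leg -> [0.5503 0.0171 0.0581] dist 0.071 deg 0.4
  turn/row [0.0001, 0.0001, -0.0002]
   [0.001, -0.0, 0.044]
   [0.001, -0.0, 0.044]
   [0.001, -0.0, 0.044]
   [0.001, -0.0, 0.044]
   [0.001, -0.0, 0.044]
   [0.001, -0.0, 0.044]
   [0.001, -0.0, 0.044]
   [0.001, -0.0, 0.044]
```

View pics/w2.png

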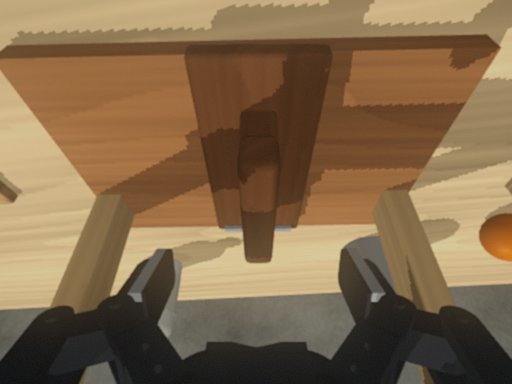

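Call:
{"op": "apply_moves", "data": {
  "steps": [
    [[0.001,0,0.06],[0,0,0],1],
    [[0.001,0,0.06],[0,0,0],1],
    [[0.001,0,0.06],[0,0,0],1],
    [[0.001,0,0.06],[0,0,0],1],
    [[0.001,0,0.05],[0,0,0],1],
    [[0.001,0,0.04],[0,0,0],1],
    [[0.001,0,0.02],[0,0,0],1],
    [[0,0,0],[0,0,0],1]
  ]
}}

```text
clock: 6.2
eef_pos: [0.5505, 0.0175, 0.0577]
tool_rot: [0.067, 0.956, -0.018, 0.284]
ft_force: [-0.2, -0.3, -0.2]
grip_width: 0.0851
grasp_force: 0.0
```

Call:
{"op": "apply_moves", "data": {
  "steps": [
    [[0,0,0],[0,0,0],0],
    [[0,0,0],[0,0,0],0],
    [[0,0,0],[0,0,0],0],
    [[0,0,0],[0,0,0],0],
    [[0,0,0],[0,0,0],0],
    [[0,0,0],[0,0,0],0],
    [[0,0,0],[0,0,0],0],
    [[0,0,0],[0,0,0],0]
  ]
}}

```text
clock: 6.87
eef_pos: [0.5509, 0.0178, 0.0588]
tool_rot: [0.067, 0.956, -0.018, 0.285]
ft_force: [-3.6, 2.7, 5.7]
grip_width: 0.0234
grasp_force: 59.6
```

```bash
python3 - <<'E'
from h import *
plan([([540.5,19,112],-7.8,33,8),([420,35,130],-7.8,33,8),([456,-310,125],-3.4,33,16),([456,-310,74],-3.4,33,8)])
E
```

```text
leg -> [0.5508 0.0176 0.0961] dist 0.037 deg 0.4
  turn/row [0.0001, 0.0001, -0.0002]
   [-0.013, -0.0, -0.02]
   [-0.013, -0.0, -0.02]
   [-0.013, -0.0, -0.02]
   [-0.013, -0.0, -0.02]
   [-0.013, -0.0, -0.02]
   [-0.013, -0.0, -0.02]
   [-0.013, -0.0, -0.02]
   [-0.013, -0.0, -0.02]
leg -> [0.4303 0.0336 0.1141] dist 0.123 deg 0.0
  shift/row [0.0576, -0.0003, -0.0508] x 8
leg -> [ 0.4663 -0.3106  0.1091] dist 0.346 deg 4.4
  turn/row [-0.0008, -0.0, -0.0013]
   [-0.021, -0.105, 0.015]
   [-0.02, -0.105, 0.015]
   [-0.02, -0.105, 0.015]
   [-0.019, -0.105, 0.015]
   [-0.019, -0.106, 0.014]
   [-0.019, -0.106, 0.014]
   [-0.018, -0.106, 0.014]
   [-0.018, -0.106, 0.013]
   [-0.017, -0.106, 0.013]
   [-0.017, -0.106, 0.013]
   [-0.017, -0.106, 0.013]
   [-0.016, -0.106, 0.012]
   [-0.016, -0.106, 0.012]
   [-0.015, -0.106, 0.012]
   [-0.015, -0.107, 0.011]
   [-0.014, -0.107, 0.011]
leg -> [ 0.4663 -0.3106  0.0581] dist 0.051 deg 0.0
  shift/row [0.0174, 0.0, 0.0267] x 8
```

Call:
{"op": "apply_moves", "data": {
  "steps": [
    [[-0.005,0,-0.008],[0,0,0],0],
    [[-0.013,0,-0.02],[0,0,0],0],
    [[-0.015,0,-0.023],[0,0,0],0],
    [[-0.015,0,-0.023],[0,0,0],0],
    [[-0.015,0,-0.023],[0,0,0],0],
    [[-0.015,0,-0.023],[0,0,0],0],
    [[-0.013,0,-0.02],[0,0,0],0],
    [[-0.013,0,-0.02],[0,0,0],0]
  ]
}}

```text
clock: 7.53
eef_pos: [0.5505, 0.0174, 0.0971]
tool_rot: [0.067, 0.956, -0.018, 0.285]
ft_force: [0.6, 0.4, -4.6]
grip_width: 0.0235
grasp_force: 58.9
```

Call:
{"op": "apply_moves", "data": {
  "steps": [
    [[0.03,0,-0.026],[0,0,0],0],
    [[0.058,0,-0.051],[0,0,0],0],
    [[0.07,0,-0.061],[0,0,0],0],
    [[0.07,0,-0.061],[0,0,0],0],
    [[0.07,0,-0.061],[0,0,0],0],
    [[0.07,0,-0.061],[0,0,0],0],
    [[0.058,0,-0.051],[0,0,0],0],
    [[0.03,0,-0.026],[0,0,0],0]
  ]
}}

```text
clock: 8.2
eef_pos: [0.4287, 0.0339, 0.1123]
tool_rot: [0.067, 0.956, -0.018, 0.283]
ft_force: [0.3, -0.2, -4.6]
grip_width: 0.0231
grasp_force: 59.2
```

Call:
{"op": "apply_moves", "data": {
  "steps": [
    [[-0.01,-0.05,0.008],[-0.0008,0,-0.0013],0],
    [[-0.02,-0.105,0.015],[-0.0008,0,-0.0013],0],
    [[-0.02,-0.105,0.015],[-0.0008,0,-0.0013],0],
    [[-0.019,-0.105,0.015],[-0.0008,0,-0.0013],0],
    [[-0.019,-0.106,0.014],[-0.0008,0,-0.0013],0],
    [[-0.019,-0.106,0.014],[-0.0008,0,-0.0013],0],
    [[-0.018,-0.106,0.014],[-0.0008,0,-0.0013],0],
    [[-0.018,-0.106,0.014],[-0.0008,0,-0.0013],0]
  ]
}}

```text
clock: 8.87
eef_pos: [0.448, -0.1283, 0.1102]
tool_rot: [0.049, 0.957, -0.014, 0.285]
ft_force: [0.7, 0.5, -3.9]
grip_width: 0.0234
grasp_force: 60.0
```

Call:
{"op": "apply_moves", "data": {
  "steps": [
    [[-0.017,-0.106,0.013],[-0.0008,0,-0.0013],0],
    [[-0.017,-0.106,0.013],[-0.0008,0,-0.0013],0],
    [[-0.017,-0.106,0.013],[-0.0008,0,-0.0013],0],
    [[-0.016,-0.106,0.012],[-0.0008,0,-0.0013],0],
    [[-0.016,-0.106,0.012],[-0.0008,0,-0.0013],0],
    [[-0.015,-0.106,0.012],[-0.0008,0,-0.0013],0],
    [[-0.015,-0.1,0.011],[-0.0008,0,-0.0013],0],
    [[-0.014,-0.06,0.011],[-0.0008,0,-0.0013],0]
  ]
}}

```text
clock: 9.53
eef_pos: [0.4665, -0.2913, 0.1075]
tool_rot: [0.031, 0.958, -0.01, 0.285]
ft_force: [0.0, -0.4, -5.4]
grip_width: 0.0236
grasp_force: 60.2
```

```bash
python3 - <<'E'
from h import *
p,d=camera('top'); np.savez('pics/t2.npz',p=p,d=d); C=cal('top'); P=cloud('top',d,C)
cv2.imwrite('pics/t2.png',cv2.resize(p[130:330,150:450,::-1],(750,500)))
q,e=camera('scene'); np.savez('pics/s2.npz',p=q,d=e)
cv2.imwrite('pics/s2.png',cv2.resize(q[150:320,50:410,::-1],(790,373)))
plan([([456,-310,74],-3.4,33,8)])
E
```

```text
leg -> [ 0.4663 -0.3106  0.0581] dist 0.053 deg 0.5
  turn/row [-0.0002, 0.0002, -0.0002]
   [0.017, -0.012, 0.026]
   [0.017, -0.012, 0.026]
   [0.017, -0.012, 0.026]
   [0.017, -0.012, 0.026]
   [0.017, -0.012, 0.026]
   [0.017, -0.012, 0.026]
   [0.017, -0.012, 0.026]
   [0.017, -0.012, 0.026]
```

View pics/t2.png

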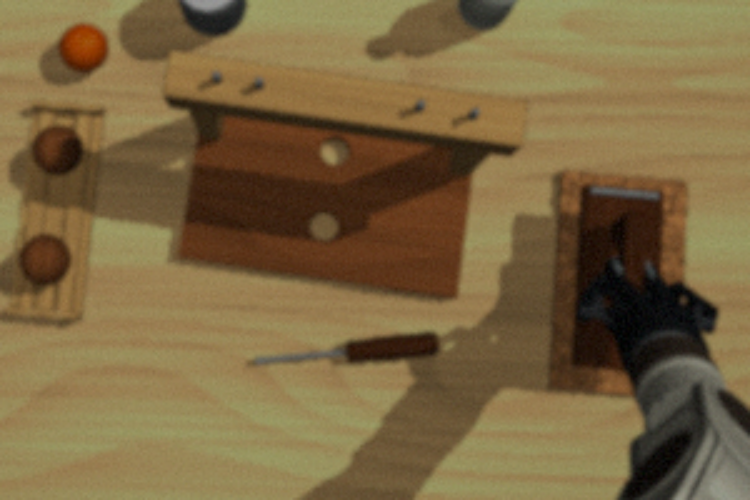

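View pics/s2.png

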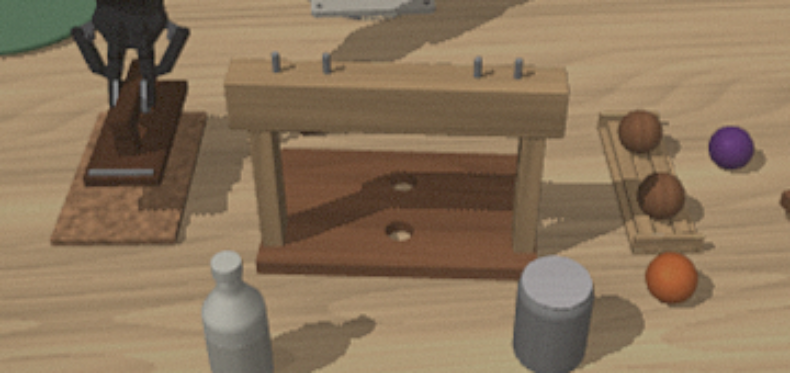

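Call:
{"op": "apply_moves", "data": {
  "steps": [
    [[0.017,-0.012,0.026],[0,0,0],0],
    [[0.02,-0.012,0.03],[0,0,0],0],
    [[0.02,-0.012,0.03],[0,0,0],0],
    [[0.02,-0.012,0.03],[0,0,0],0],
    [[0.02,-0.012,0.03],[0,0,0],0],
    [[0.017,-0.012,0.026],[0,0,0],0],
    [[0.012,-0.012,0.019],[0,0,0],0],
    [[0.008,-0.012,0.013],[0,0,0],0]
  ]
}}

```text
clock: 10.3
eef_pos: [0.4647, -0.3072, 0.0574]
tool_rot: [0.03, 0.958, -0.008, 0.285]
ft_force: [0.5, 1.4, -4.2]
grip_width: 0.0232
grasp_force: 60.4
```

Call:
{"op": "apply_moves", "data": {
  "steps": [
    [[0.0014,0,0.0021],[0,0,0],0],
    [[0.0014,0,0.0021],[0,0,0],0],
    [[0.0014,0,0.0021],[0,0,0],0],
    [[0.0014,0,0.0021],[0,0,0],0],
    [[0.0014,0,0.0021],[0,0,0],0],
    [[0.0014,0,0.0021],[0,0,0],0],
    [[0.0014,0,0.0021],[0,0,0],0],
    [[0,0,0],[0,0,0],0]
  ]
}}

```text
clock: 10.97
eef_pos: [0.465, -0.3073, 0.0549]
tool_rot: [0.03, 0.958, -0.008, 0.285]
ft_force: [0.0, -0.3, -4.9]
grip_width: 0.0235
grasp_force: 60.2
```

Call:
{"op": "apply_moves", "data": {
  "steps": [
    [[0.0014,0,0.0021],[0,0,0],0],
    [[0.0014,0,0.0021],[0,0,0],0],
    [[0.0014,0,0.0021],[0,0,0],0],
    [[0.0014,0,0.0021],[0,0,0],0],
    [[0.0007,0,0.001],[0,0,0],0],
    [[0,0,0],[0,0,0],0],
    [[0,0,0],[0,0,0],0],
    [[0,0,0],[0,0,0],0]
  ]
}}

```text
clock: 11.63
eef_pos: [0.4652, -0.3074, 0.0528]
tool_rot: [0.03, 0.958, -0.008, 0.285]
ft_force: [0.1, 0.3, -1.9]
grip_width: 0.0234
grasp_force: 60.4
```

Call:
{"op": "apply_moves", "data": {
  "steps": [
    [[0.0014,0,0.0021],[0,0,0],0],
    [[0,0,0],[0,0,0],0],
    [[0,0,0],[0,0,0],0],
    [[0,0,0],[0,0,0],0.4],
    [[0,0,0],[0,0,0],0.7],
    [[0,0,0],[0,0,0],1],
    [[0,0,0],[0,0,0],1],
    [[0,0,0],[0,0,0],1]
  ]
}}

```text
clock: 12.3
eef_pos: [0.4652, -0.3075, 0.0523]
tool_rot: [0.03, 0.958, -0.008, 0.285]
ft_force: [0.6, 0.0, -0.3]
grip_width: 0.0805
grasp_force: 0.0
```

```bash
python3 - <<'E'
from h import *
f=lambda N,uv,z:(ray(N,uv,z)*1000).round(1)
# dimples and balls by colour/shape
for N,fn in(('top','t2'),('scene','s2')):
    D=np.load(f'pics/{fn}.npz');p,d=D['p'],D['d'];P=cloud(N,d)*1000
    hsv=cv2.cvtColor(p,cv2.COLOR_RGB2HSV)
    for nm,(x,y) in dict(far=(592,5),near=(507,16)).items():
        box=(abs(P[...,0]-x)<32)&(abs(P[...,1]-y)<32)
        red=p[...,0].astype(float)/(p[...,2]+1)
        th=cv2.threshold(np.clip(red[box]*40,0,255).astype(np.uint8),0,255,cv2.THRESH_OTSU)[0]/40
        m=(box&(red<th)).astype(np.uint8); m=cv2.morphologyEx(m,cv2.MORPH_OPEN,np.ones((3,3)))
        cs=cv2.findContours(m,0,1)[0]
        for c in cs:
            if cv2.contourArea(c)>40:
                W=(ray(N,c[:,0],.018)[:,:2]*1000).astype(np.float32); print(N,nm,cv2.contourArea(c),np.round(cv2.minEnclosingCircle(W)[0],1),np.round(cv2.minAreaRect(W),1) if 0 else cv2.minAreaRect(W)[1])
    for (x,y) in((585,314),(462,320)):
        m=(d>0)&(np.hypot(P[...,0]-x,P[...,1]-y)<40)&(P[...,2]>32)&(P[...,2]<75)
        X=P[m]; s=np.linalg.lstsq(np.c_[2*X,np.ones(len(X))],(X**2).sum(1),rcond=None)[0]
        print(N,'ball',s[:3].round(1),np.sqrt(s[3]+(s[:3]**2).sum()).round(1))
E
```

```text
top far 93.0 [591.2   7.3] (28.32562255859375, 30.764333724975586)
top far 489.0 [648.9  -2.4] (60.323638916015625, 76.1644515991211)
top near 114.5 [504.8  17.5] (30.512208938598633, 33.231719970703125)
top ball [582.3 311.6  41.2] 26.6
top ball [461.4 318.1  42.1] 26.1
scene far 249.5 [276.8  23.5] (89.20408630371094, 53.45847702026367)
scene ball [583.3 310.8  41. ] 26.4
scene ball [463.3 317.3  41.6] 25.7
```

```bash
python3 - <<'E'
from h import *
u=rot(-7,33)[:,2]*1000; a=np.array([462,318.5,39])
o=bot.get_obs(); g0=(o['eef_pos']*1000-19*rot(-3.4,33)[:,2])
plan([(g0-120*rot(-3.4,33)[:,2],-3.4,33,8),([400,-150,210],-7,33,8),(a-110*u+[0,0,15],-7,33,16)])
E
```

```text
leg -> [ 0.4    -0.3037  0.1529] dist 0.12 deg 0.3
  turn/row [-0.0, 0.0001, -0.0001]
   [-0.0, -0.0, -0.075]
   [-0.0, -0.0, -0.075]
   [-0.0, -0.0, -0.075]
   [-0.0, -0.0, -0.075]
   [-0.0, -0.0, -0.075]
   [-0.0, -0.0, -0.075]
   [-0.0, -0.0, -0.075]
   [-0.0, -0.0, -0.075]
leg -> [ 0.4103 -0.1513  0.1941] dist 0.158 deg 3.6
  turn/row [0.0014, 0.0, 0.0021]
   [-0.015, 0.095, -0.021]
   [-0.014, 0.095, -0.022]
   [-0.013, 0.095, -0.022]
   [-0.013, 0.095, -0.022]
   [-0.012, 0.095, -0.023]
   [-0.012, 0.095, -0.023]
   [-0.011, 0.095, -0.024]
   [-0.01, 0.095, -0.024]
leg -> [-58.9915   7.6185  92.2918] dist 109.868 deg 0.0
  shift/row [0.0254, 0.1477, -34.3334] x 16
```

```bash
python3 - <<'E'
from h import *
u=rot(-7,33)[:,2]; a=np.array([462,318.5,39])
plan([([400,-150,210],-7,33,8),(a-110*u+[0,0,15],-7,33,16)])
E
```

```text
leg -> [ 0.4103 -0.1513  0.1941] dist 0.218 deg 3.4
  turn/row [0.0013, 0.0001, 0.0019]
   [-0.015, 0.095, -0.096]
   [-0.014, 0.095, -0.097]
   [-0.013, 0.095, -0.097]
   [-0.013, 0.094, -0.097]
   [-0.012, 0.094, -0.098]
   [-0.012, 0.094, -0.098]
   [-0.011, 0.093, -0.099]
   [-0.01, 0.093, -0.099]
leg -> [0.4128 0.3245 0.1303] dist 0.48 deg 0.0
  shift/row [0.0254, 0.1477, 0.0073] x 16
```

Call:
{"op": "apply_moves", "data": {
  "steps": [
    [[0,0,-0.04],[0,0,0],1],
    [[0,0,-0.07],[0,0,0],1],
    [[0,0,-0.08],[0,0,0],1],
    [[0,0,-0.09],[0,0,0],1],
    [[0,0,-0.09],[0,0,0],1],
    [[0,0,-0.09],[0,0,0],1],
    [[0,0,-0.08],[0,0,0],1],
    [[0,0,-0.06],[0,0,0],1]
  ]
}}

```text
clock: 12.97
eef_pos: [0.3989, -0.3036, 0.1544]
tool_rot: [0.03, 0.958, -0.009, 0.286]
ft_force: [-0.2, 0.4, 0.5]
grip_width: 0.0854
grasp_force: 0.0
```

Call:
{"op": "apply_moves", "data": {
  "steps": [
    [[-0.015,0.095,-0.021],[0.0014,0,0.0021],1],
    [[-0.014,0.095,-0.022],[0.0014,0,0.0021],1],
    [[-0.013,0.095,-0.022],[0.0014,0,0.0021],1],
    [[-0.013,0.095,-0.022],[0.0014,0,0.0021],1],
    [[-0.012,0.095,-0.023],[0.0014,0,0.0021],1],
    [[-0.012,0.095,-0.023],[0.0014,0,0.0021],1],
    [[-0.011,0.095,-0.024],[0.0014,0,0.0021],1],
    [[-0.01,0.095,-0.024],[0.0014,0,0.0021],1]
  ]
}}

```text
clock: 13.63
eef_pos: [0.4096, -0.1509, 0.1947]
tool_rot: [0.061, 0.956, -0.018, 0.285]
ft_force: [0.5, -0.7, 0.5]
grip_width: 0.0854
grasp_force: 0.0
```

Call:
{"op": "apply_moves", "data": {
  "steps": [
    [[0.025,0.148,0.007],[0,0,0],1],
    [[0.025,0.148,0.007],[0,0,0],1],
    [[0.025,0.148,0.007],[0,0,0],1],
    [[0.025,0.148,0.007],[0,0,0],1],
    [[0.025,0.148,0.007],[0,0,0],1],
    [[0.025,0.148,0.007],[0,0,0],1],
    [[0.025,0.148,0.007],[0,0,0],1],
    [[0.025,0.148,0.007],[0,0,0],1]
  ]
}}

```text
clock: 14.3
eef_pos: [0.4123, 0.0881, 0.1637]
tool_rot: [0.06, 0.956, -0.017, 0.286]
ft_force: [0.3, -0.1, -0.3]
grip_width: 0.085
grasp_force: 0.0
```

Call:
{"op": "apply_moves", "data": {
  "steps": [
    [[0.025,0.148,0.007],[0,0,0],1],
    [[0.025,0.148,0.007],[0,0,0],1],
    [[0.025,0.148,0.007],[0,0,0],1],
    [[0.025,0.148,0.007],[0,0,0],1],
    [[0.025,0.148,0.007],[0,0,0],1],
    [[0.025,0.148,0.007],[0,0,0],1],
    [[0.025,0.148,0.007],[0,0,0],1],
    [[0.025,0.148,0.007],[0,0,0],1]
  ]
}}

```text
clock: 14.97
eef_pos: [0.4151, 0.3264, 0.1322]
tool_rot: [0.06, 0.957, -0.017, 0.285]
ft_force: [0.9, -0.3, 0.2]
grip_width: 0.0853
grasp_force: 0.0
```

```bash
cat >> h.py <<'E'
def ball(x,y):
    "ball centre from the wrist camera: silhouette centre ray at ball height, and sphere fit"
    p,d=camera('wrist'); C=cal('wrist'); P=cloud('wrist',d,C)*1000
    cv2.imwrite('pics/wb.png',p[...,::-1])
    m=(d>0)&(np.linalg.norm(P-[x,y,39],axis=2)<38)&(P[...,2]>22)
    m=cv2.morphologyEx(m.astype(np.uint8),cv2.MORPH_OPEN,np.ones((5,5)))
    c=max(cv2.findContours(m,0,1)[0],key=cv2.contourArea)
    (uv,r)=cv2.minEnclosingCircle(c); print('circle',uv,r,'ray',(ray('wrist',[uv],.039,C)*1000).round(1))
    X=P[cv2.erode(m,np.ones((5,5)))>0]
    # fixed radius 28 fit
    from scipy.optimize import least_squares
    s=least_squares(lambda c:np.linalg.norm(X-c,axis=1)-28,[x,y,39],loss='soft_l1').x
    print('fit',s.round(1)); return s
E
python3 - <<'E'
from h import *
print(bot.get_obs()['joint_pos'].round(2))
s=ball(462,318.5); plan([([462,318.5,39],-7,33,8)])
E
```

```text
[ 0.95  0.18 -0.5   0.58 -0.5   0.99]
circle (255.32191467285156, 178.39041137695312) 31.5206298828125 ray [[460.5 325.8  39. ]]
fit [461.3 325.7  38.7]
leg -> [0.4723 0.3172 0.0231] dist 0.124 deg 0.4
  turn/row [0.0002, 0.0001, -0.0001]
   [0.007, -0.006, 0.077]
   [0.007, -0.006, 0.077]
   [0.007, -0.005, 0.077]
   [0.007, -0.005, 0.077]
   [0.007, -0.005, 0.077]
   [0.007, -0.005, 0.077]
   [0.007, -0.005, 0.077]
   [0.007, -0.005, 0.077]
```

```bash
python3 - <<'E'
from h import *
s=ball(462,318.5); plan([([462,318.5,39],-7,33,8)])
E
```

```text
circle (247.78216552734375, 178.35671997070312) 31.555334091186523 ray [[459.8 316.   39. ]]
fit [460.2 316.1  38.9]
leg -> [0.4723 0.3172 0.0231] dist 0.124 deg 0.3
  turn/row [0.0001, 0.0001, -0.0001]
   [0.007, -0.004, 0.077]
   [0.007, -0.004, 0.077]
   [0.007, -0.004, 0.077]
   [0.007, -0.004, 0.077]
   [0.007, -0.003, 0.077]
   [0.007, -0.003, 0.077]
   [0.007, -0.003, 0.077]
   [0.007, -0.003, 0.077]
```

Call:
{"op": "apply_moves", "data": {
  "steps": [
    [[0.007,-0.0045,0.08],[0,0,0],1],
    [[0.007,-0.0045,0.1],[0,0,0],1],
    [[0.007,-0.0045,0.1],[0,0,0],1],
    [[0.007,-0.0045,0.1],[0,0,0],1],
    [[0.007,-0.0045,0.1],[0,0,0],1],
    [[0.007,-0.0045,0.07],[0,0,0],1],
    [[0.006,-0.0045,0.046],[0,0,0],1],
    [[0.004,-0.0045,0.02],[0,0,0],1]
  ]
}}

```text
clock: 15.73
eef_pos: [0.4727, 0.3087, 0.0222]
tool_rot: [0.061, 0.957, -0.019, 0.284]
ft_force: [0.0, -0.8, 0.5]
grip_width: 0.0855
grasp_force: 0.0
```

Call:
{"op": "apply_moves", "data": {
  "steps": [
    [[0,0,0],[0,0,0],0.85],
    [[0,0,0],[0,0,0],0.75],
    [[0,0,0],[0,0,0],0.7],
    [[0,0,0],[0,0,0],0.65],
    [[0,0,0],[0,0,0],0.6],
    [[0,0,0],[0,0,0],0.4],
    [[0,0,0],[0,0,0],0],
    [[0,0,0],[0,0,0],0]
  ]
}}

```text
clock: 16.4
eef_pos: [0.4736, 0.3116, 0.0248]
tool_rot: [0.061, 0.956, -0.016, 0.286]
ft_force: [-2.1, 0.9, 6.1]
grip_width: 0.0535
grasp_force: 61.8
```

```bash
python3 - <<'E'
from h import *
s=ball(461,317); o=bot.get_obs(); g=(o['eef_pos']*1000-19*rot(-7,33)[:,2]); print(o['eef_pos'],o['grasp_force'],'grasp',g)
E
```

```text
circle (265.9409484863281, 268.06072998046875) 78.21526336669922 ray [[464.3 316.8  39. ]]
fit [460.4 312.8  40.7]
[0.47357726 0.31159306 0.02477702] 61.85015916824341 grasp [463.30625003 312.85417733  40.71176004]
```

View pics/wb.png

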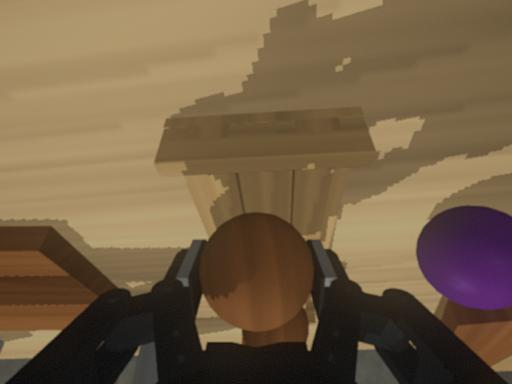

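```bash
python3 - <<'E'
from h import *
u=rot(-7,33)[:,2]; t=np.array([591.5,6.5,41])-110*u
plan([([450,313,145],-7,33,8),(t+[0,0,5],-7,33,16)])
E
```

```text
leg -> [0.4603 0.3117 0.1291] dist 0.105 deg 0.4
  turn/row [0.0, 0.0002, -0.0002]
   [-0.029, -0.001, -0.059]
   [-0.029, -0.001, -0.059]
   [-0.029, -0.001, -0.059]
   [-0.029, -0.001, -0.059]
   [-0.029, -0.001, -0.059]
   [-0.029, -0.001, -0.059]
   [-0.029, -0.001, -0.059]
   [-0.029, -0.001, -0.059]
leg -> [0.5423 0.0125 0.1223] dist 0.31 deg 0.0
  shift/row [-0.0297, -0.0897, 0.0218] x 16
```

Call:
{"op": "apply_moves", "data": {
  "steps": [
    [[-0.01,0,-0.02],[0,0,0],0],
    [[-0.02,0,-0.04],[0,0,0],0],
    [[-0.034,0,-0.07],[0,0,0],0],
    [[-0.04,0,-0.08],[0,0,0],0],
    [[-0.04,0,-0.08],[0,0,0],0],
    [[-0.04,0,-0.08],[0,0,0],0],
    [[-0.034,0,-0.07],[0,0,0],0],
    [[-0.014,0,-0.03],[0,0,0],0]
  ]
}}

```text
clock: 17.12
eef_pos: [0.4604, 0.3123, 0.1293]
tool_rot: [0.061, 0.956, -0.017, 0.285]
ft_force: [0.0, 0.3, -0.5]
grip_width: 0.0535
grasp_force: 62.9
```

Call:
{"op": "apply_moves", "data": {
  "steps": [
    [[-0.015,-0.045,0.01],[0,0,0],0],
    [[-0.03,-0.09,0.022],[0,0,0],0],
    [[-0.03,-0.09,0.022],[0,0,0],0],
    [[-0.03,-0.09,0.022],[0,0,0],0],
    [[-0.03,-0.09,0.022],[0,0,0],0],
    [[-0.03,-0.09,0.022],[0,0,0],0],
    [[-0.03,-0.09,0.022],[0,0,0],0],
    [[-0.03,-0.09,0.022],[0,0,0],0]
  ]
}}

```text
clock: 17.78
eef_pos: [0.4973, 0.1688, 0.1224]
tool_rot: [0.06, 0.957, -0.019, 0.283]
ft_force: [0.3, 0.0, -1.1]
grip_width: 0.0536
grasp_force: 63.0
```

Call:
{"op": "apply_moves", "data": {
  "steps": [
    [[-0.03,-0.09,0.022],[0,0,0],0],
    [[-0.03,-0.09,0.022],[0,0,0],0],
    [[-0.03,-0.09,0.022],[0,0,0],0],
    [[-0.03,-0.09,0.022],[0,0,0],0],
    [[-0.03,-0.09,0.022],[0,0,0],0],
    [[-0.02,-0.08,0.016],[0,0,0],0],
    [[-0.01,-0.04,0.01],[0,0,0],0],
    [[0,0,0],[0,0,0],0]
  ]
}}

```text
clock: 18.45
eef_pos: [0.5275, 0.05, 0.1195]
tool_rot: [0.062, 0.957, -0.018, 0.283]
ft_force: [-0.1, -0.5, -0.6]
grip_width: 0.0539
grasp_force: 63.0
```

```bash
python3 - <<'E'
from h import *
p,d=camera('wrist'); C=cal('wrist'); P=cloud('wrist',d,C)*1000
np.savez('pics/w4.npz',p=p,d=d); cv2.imwrite('pics/w4.png',p[...,::-1])
o=bot.get_obs(); u=rot(-7,33)[:,2]; g=o['eef_pos']*1000-19*u; print('grasp',g)
from scipy.optimize import least_squares
m=(d>0)&(np.linalg.norm(P-g,axis=2)<36)&(abs((P-g)@rot(-7,33)[:,1])<20)
X=P[m]; s=least_squares(lambda c:np.linalg.norm(X-c,axis=1)-28,g,loss='soft_l1').x
print('ball',s,'rel in tool',((s-g)@rot(-7,33)).round(1))
# dimples
hsv=cv2.cvtColor(p,cv2.COLOR_RGB2HSV); red=p[...,0]/(p[...,2]+1.)
for x,y in((591.5,6.5),(506,16.5)):
    b=(np.hypot(P[...,0]-x,P[...,1]-y)<28)
    if b.sum()<50: continue
    m=(b&(P[...,2]<14)).astype(np.uint8); m=cv2.morphologyEx(m,cv2.MORPH_OPEN,np.ones((3,3)))
    c=cv2.findContours(m,0,1)[0]
    if c:
        c=max(c,key=cv2.contourArea); W=(ray('wrist',c[:,0],.018,C)[:,:2]*1000).astype(np.float32); print('dimple',cv2.minEnclosingCircle(W),cv2.minAreaRect(W))
E
```

```text
grasp [517.50125797  52.44366478 135.76295632]
ball [514.78609032  52.00238309 135.72781824] rel in tool [ 2.2 -0.8 -1.4]
dimple ((589.2403564453125, 8.259401321411133), 14.953510284423828) ((589.6048583984375, 8.010289192199707), (29.186532974243164, 25.90534210205078), 82.62706756591797)
dimple ((505.8023986816406, 18.126745223999023), 15.511378288269043) ((505.8946838378906, 18.180917739868164), (30.514188766479492, 27.39357566833496), 82.62769317626953)
```

View pics/w4.png

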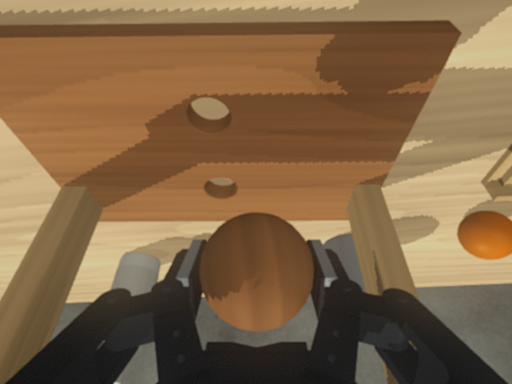

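```bash
python3 - <<'E'
from h import *
u=rot(-7,33)[:,2]; t=np.array([593.2,7.5,41])
plan([(t-85*u+[0,0,8],-7,33,8),(t+[0,0,8],-7,33,8),(t+[0,0,1],-7,33,8)])
E
```

```text
leg -> [0.5575 0.0119 0.1044] dist 0.052 deg 0.4
  turn/row [-0.0001, 0.0, -0.0002]
   [-0.013, -0.022, 0.02]
   [-0.013, -0.022, 0.02]
   [-0.013, -0.022, 0.02]
   [-0.013, -0.022, 0.02]
   [-0.013, -0.022, 0.02]
   [-0.013, -0.022, 0.02]
   [-0.013, -0.022, 0.02]
   [-0.013, -0.022, 0.02]
leg -> [0.6035 0.0062 0.0331] dist 0.085 deg 0.0
  shift/row [-0.0, 0.0, 0.0531] x 8
leg -> [0.6035 0.0062 0.0261] dist 0.007 deg 0.0
  shift/row [0.0024, 0.0, 0.0037] x 8
```

Call:
{"op": "apply_moves", "data": {
  "steps": [
    [[-0.013,-0.022,0.02],[0,0,0],0],
    [[-0.013,-0.022,0.02],[0,0,0],0],
    [[-0.013,-0.022,0.02],[0,0,0],0],
    [[-0.013,-0.022,0.02],[0,0,0],0],
    [[-0.013,-0.022,0.02],[0,0,0],0],
    [[-0.013,-0.022,0.02],[0,0,0],0],
    [[-0.013,-0.022,0.02],[0,0,0],0],
    [[-0.013,-0.022,0.02],[0,0,0],0]
  ]
}}

```text
clock: 19.17
eef_pos: [0.5594, 0.0126, 0.1054]
tool_rot: [0.061, 0.957, -0.017, 0.285]
ft_force: [1.1, 0.1, -0.1]
grip_width: 0.0536
grasp_force: 63.0
```

Call:
{"op": "apply_moves", "data": {
  "steps": [
    [[0,0,0.05],[0,0,0],0],
    [[0,0,0.075],[0,0,0],0],
    [[0,0,0.075],[0,0,0],0],
    [[0,0,0.075],[0,0,0],0],
    [[0,0,0.075],[0,0,0],0],
    [[0,0,0.055],[0,0,0],0],
    [[0,0,0.02],[0,0,0],0],
    [[0,0,0],[0,0,0],0]
  ]
}}

```text
clock: 19.83
eef_pos: [0.605, 0.0069, 0.0332]
tool_rot: [0.061, 0.957, -0.018, 0.284]
ft_force: [-0.5, 0.5, 0.5]
grip_width: 0.0537
grasp_force: 63.0
```

```bash
python3 - <<'E'
from h import *
plan([([593.2,7.5,42],-7,33,8)])
E
```

```text
leg -> [0.6035 0.0062 0.0261] dist 0.007 deg 0.3
  turn/row [-0.0001, 0.0, -0.0002]
   [0.003, -0.001, 0.003]
   [0.003, -0.001, 0.003]
   [0.003, -0.001, 0.003]
   [0.003, -0.001, 0.003]
   [0.003, -0.001, 0.003]
   [0.003, -0.001, 0.003]
   [0.003, -0.001, 0.003]
   [0.003, -0.001, 0.003]
```

Call:
{"op": "apply_moves", "data": {
  "steps": [
    [[0.003,-0.001,0.003],[0,0,0],0],
    [[0.003,-0.001,0.003],[0,0,0],0],
    [[0.003,-0.001,0.003],[0,0,0],0],
    [[0.003,0,0.003],[0,0,0],0],
    [[0.003,0,0.003],[0,0,0],0],
    [[0.003,0,0.003],[0,0,0],0],
    [[0,0,0],[0,0,0],0],
    [[0,0,0],[0,0,0],0]
  ]
}}

```text
clock: 20.5
eef_pos: [0.604, 0.0069, 0.0296]
tool_rot: [0.061, 0.957, -0.017, 0.285]
ft_force: [0.1, 0.5, -0.6]
grip_width: 0.0534
grasp_force: 63.0
```

Call:
{"op": "apply_moves", "data": {
  "steps": [
    [[0.0024,0,0.0037],[0,0,0],0],
    [[0.0012,0,0.0018],[0,0,0],0],
    [[0.0012,0,0.0018],[0,0,0],0],
    [[0,0,0],[0,0,0],0],
    [[0,0,0],[0,0,0],0],
    [[0,0,0],[0,0,0],0],
    [[0,0,0],[0,0,0],0],
    [[0,0,0],[0,0,0],0]
  ]
}}

```text
clock: 21.17
eef_pos: [0.6041, 0.0069, 0.0278]
tool_rot: [0.061, 0.957, -0.017, 0.285]
ft_force: [-0.0, 0.5, -0.7]
grip_width: 0.0537
grasp_force: 63.0
```

Call:
{"op": "apply_moves", "data": {
  "steps": [
    [[0.0014,0,0.0021],[0,0,0],0],
    [[0.0014,0,0.0021],[0,0,0],0],
    [[0.0014,0,0.0021],[0,0,0],0],
    [[0.0014,0,0.0021],[0,0,0],0],
    [[0,0,0],[0,0,0],0],
    [[0,0,0],[0,0,0],0],
    [[0,0,0],[0,0,0],0],
    [[0,0,0],[0,0,0],0]
  ]
}}

```text
clock: 21.83
eef_pos: [0.6042, 0.0068, 0.0259]
tool_rot: [0.061, 0.956, -0.017, 0.285]
ft_force: [-0.2, -0.6, 0.2]
grip_width: 0.0536
grasp_force: 63.0
```

Call:
{"op": "apply_moves", "data": {
  "steps": [
    [[0.0014,0,0.0021],[0,0,0],0],
    [[0.0014,0,0.0021],[0,0,0],0],
    [[0,0,0],[0,0,0],0],
    [[0,0,0],[0,0,0],0],
    [[0,0,0],[0,0,0],0],
    [[0,0,0],[0,0,0],0],
    [[0,0,0],[0,0,0],0],
    [[0,0,0],[0,0,0],0]
  ]
}}

```text
clock: 22.5
eef_pos: [0.6048, 0.0067, 0.0255]
tool_rot: [0.061, 0.956, -0.018, 0.286]
ft_force: [-0.9, -2.4, 5.4]
grip_width: 0.0536
grasp_force: 63.3
```

Call:
{"op": "apply_moves", "data": {
  "steps": [
    [[-0.0005,0,-0.0008],[0,0,0],0],
    [[0,0,0],[0,0,0],0.66],
    [[0,0,0],[0,0,0],0.7],
    [[0,0,0],[0,0,0],0.75],
    [[0,0,0],[0,0,0],0.85],
    [[0,0,0],[0,0,0],1],
    [[0,0,0],[0,0,0],1],
    [[0,0,0],[0,0,0],1]
  ]
}}

```text
clock: 23.17
eef_pos: [0.6039, 0.0069, 0.0247]
tool_rot: [0.061, 0.957, -0.017, 0.285]
ft_force: [0.9, 0.4, 0.2]
grip_width: 0.0855
grasp_force: 0.0
```

```bash
python3 - <<'E'
from h import *
from scipy.optimize import least_squares
for N in('wrist','scene'):
    p,d=camera(N); P=cloud(N,d)*1000
    m=(d>0)&(np.linalg.norm(P-[591,7,41],axis=2)<34)&(P[...,2]>24)&(np.abs((P-[591,7,41])@rot(-7,0)[:,1])<24)
    X=P[m]; s=least_squares(lambda c:np.linalg.norm(X-c,axis=1)-28,[591,7,41],loss='soft_l1'); print(N,s.x,len(X))
u=rot(-7,33)[:,2]; a=np.array([583,312,39]); o=bot.get_obs(); g=o['eef_pos']*1000-19*u
plan([(g-110*u,-7,33,8),([480,150,170],-7,33,8),(a-110*u+[0,0,5],-7,33,16)])
E
```

```text
wrist [592.1146054    5.92907792  40.9274055 ] 10129
scene [593.01519946   5.14425074  41.98351803] 374
leg -> [0.5445 0.0142 0.1171] dist 0.11 deg 0.3
  turn/row [-0.0, 0.0001, -0.0002]
   [-0.0, -0.0, -0.069]
   [-0.0, -0.0, -0.069]
   [-0.0, -0.0, -0.069]
   [-0.0, -0.0, -0.069]
   [-0.0, -0.0, -0.069]
   [-0.0, -0.0, -0.069]
   [-0.0, -0.0, -0.069]
   [-0.0, -0.0, -0.069]
leg -> [0.4903 0.1487 0.1541] dist 0.15 deg 0.0
  shift/row [0.0242, 0.0793, -0.0433] x 8
leg -> [0.5338 0.318  0.1203] dist 0.178 deg 0.0
  shift/row [-0.0002, 0.0542, 0.0127] x 16
```

Call:
{"op": "apply_moves", "data": {
  "steps": [
    [[0,0,-0.03],[0,0,0],1],
    [[0,0,-0.06],[0,0,0],1],
    [[0,0,-0.08],[0,0,0],1],
    [[0,0,-0.08],[0,0,0],1],
    [[0,0,-0.08],[0,0,0],1],
    [[0,0,-0.08],[0,0,0],1],
    [[0,0,-0.08],[0,0,0],1],
    [[0,0,-0.06],[0,0,0],1]
  ]
}}

```text
clock: 23.93
eef_pos: [0.5437, 0.0144, 0.1184]
tool_rot: [0.061, 0.956, -0.017, 0.285]
ft_force: [0.6, -0.0, 0.6]
grip_width: 0.0854
grasp_force: 0.0
```

Call:
{"op": "apply_moves", "data": {
  "steps": [
    [[0.024,0.079,-0.043],[0,0,0],1],
    [[0.024,0.079,-0.043],[0,0,0],1],
    [[0.024,0.079,-0.043],[0,0,0],1],
    [[0.024,0.079,-0.043],[0,0,0],1],
    [[0.024,0.079,-0.043],[0,0,0],1],
    [[0.024,0.079,-0.043],[0,0,0],1],
    [[0.024,0.079,-0.043],[0,0,0],1],
    [[0.024,0.079,-0.043],[0,0,0],1]
  ]
}}

```text
clock: 24.6
eef_pos: [0.4903, 0.1491, 0.1544]
tool_rot: [0.061, 0.956, -0.017, 0.285]
ft_force: [0.4, -0.1, 0.3]
grip_width: 0.0855
grasp_force: 0.0
```

Call:
{"op": "apply_moves", "data": {
  "steps": [
    [[0,0.13,0.03],[0,0,0],1],
    [[0,0.14,0.035],[0,0,0],1],
    [[0,0.14,0.035],[0,0,0],1],
    [[0,0.14,0.035],[0,0,0],1],
    [[0,0.14,0.033],[0,0,0],1],
    [[0,0.1,0.02],[0,0,0],1],
    [[0,0.05,0.01],[0,0,0],1],
    [[0,0.027,0.005],[0,0,0],1]
  ]
}}

```text
clock: 25.27
eef_pos: [0.5348, 0.319, 0.1198]
tool_rot: [0.06, 0.957, -0.017, 0.285]
ft_force: [-0.6, 0.3, 0.6]
grip_width: 0.0853
grasp_force: 0.0
```

Call:
{"op": "apply_moves", "data": {
  "steps": [
    [[0,0,0],[0,0,0],1],
    [[0,0,0],[0,0,0],1],
    [[0,0,0],[0,0,0],1],
    [[0,0,0],[0,0,0],1],
    [[0,0,0],[0,0,0],1],
    [[0,0,0],[0,0,0],1],
    [[0,0,0],[0,0,0],1],
    [[0,0,0],[0,0,0],1]
  ]
}}

```text
clock: 25.93
eef_pos: [0.5349, 0.3175, 0.1201]
tool_rot: [0.061, 0.956, -0.017, 0.285]
ft_force: [-0.2, 0.4, 0.2]
grip_width: 0.0855
grasp_force: 0.0
```

```bash
python3 - <<'E'
from h import *
print(bot.get_obs()['joint_pos'].round(2),bot.get_obs()['eef_pos'])
s=ball(583.5,312); plan([([s[0],s[1],39],-7,33,8)])
E
```

```text
[ 0.74  0.32 -0.37  0.48 -0.43  0.78] [0.5349464  0.31749969 0.12014152]
circle (258.25665283203125, 189.84848022460938) 32.36880874633789 ray [[580.8 312.7  39. ]]
fit [581.3 312.6  38.6]
leg -> [0.5916 0.3113 0.0231] dist 0.112 deg 0.3
  turn/row [-0.0001, 0.0001, -0.0002]
   [0.003, 0.001, 0.07]
   [0.003, 0.0, 0.07]
   [0.003, 0.0, 0.07]
   [0.003, 0.0, 0.07]
   [0.003, 0.0, 0.07]
   [0.003, 0.0, 0.07]
   [0.003, 0.0, 0.07]
   [0.003, 0.0, 0.07]
```

Call:
{"op": "apply_moves", "data": {
  "steps": [
    [[0.003,0,0.06],[0,0,0],1],
    [[0.003,0,0.09],[0,0,0],1],
    [[0.003,0,0.1],[0,0,0],1],
    [[0.003,0,0.1],[0,0,0],1],
    [[0.003,0,0.09],[0,0,0],1],
    [[0.003,0,0.06],[0,0,0],1],
    [[0.003,0,0.035],[0,0,0],1],
    [[0.002,0,0.012],[0,0,0],1]
  ]
}}

```text
clock: 26.65
eef_pos: [0.5903, 0.3102, 0.0245]
tool_rot: [0.061, 0.957, -0.018, 0.284]
ft_force: [0.5, 0.2, -0.3]
grip_width: 0.0853
grasp_force: 0.0
```

Call:
{"op": "apply_moves", "data": {
  "steps": [
    [[0,0,0],[0,0,0],0.85],
    [[0,0,0],[0,0,0],0.75],
    [[0,0,0],[0,0,0],0.7],
    [[0,0,0],[0,0,0],0.65],
    [[0,0,0],[0,0,0],0.6],
    [[0,0,0],[0,0,0],0.4],
    [[0,0,0],[0,0,0],0],
    [[0,0,0],[0,0,0],0]
  ]
}}

```text
clock: 27.32
eef_pos: [0.5914, 0.3118, 0.0274]
tool_rot: [0.061, 0.956, -0.016, 0.286]
ft_force: [-1.1, 0.1, 6.4]
grip_width: 0.0535
grasp_force: 62.6
```

```bash
python3 - <<'E'
from h import *
u=rot(-7,33)[:,2]; t=np.array([507.6,16.3,41])
plan([([560,311,145],-7,33,8),([480,150,155],-7,33,8),(t-85*u+[0,0,8],-7,33,8)])
E
```

```text
leg -> [0.5703 0.3097 0.1291] dist 0.104 deg 0.4
  turn/row [0.0, 0.0002, -0.0002]
   [-0.024, -0.003, -0.06]
   [-0.024, -0.003, -0.06]
   [-0.024, -0.003, -0.06]
   [-0.024, -0.003, -0.06]
   [-0.024, -0.003, -0.06]
   [-0.024, -0.003, -0.06]
   [-0.024, -0.003, -0.06]
   [-0.024, -0.003, -0.06]
leg -> [0.4903 0.1487 0.1391] dist 0.18 deg 0.0
  shift/row [0.0279, -0.106, -0.0256] x 8
leg -> [0.4719 0.0207 0.1044] dist 0.134 deg 0.0
  shift/row [0.0132, -0.0808, 0.0173] x 8
```

Call:
{"op": "apply_moves", "data": {
  "steps": [
    [[-0.01,0,-0.025],[0,0,0],0],
    [[-0.02,-0.003,-0.05],[0,0,0],0],
    [[-0.028,-0.003,-0.07],[0,0,0],0],
    [[-0.03,-0.003,-0.075],[0,0,0],0],
    [[-0.03,-0.003,-0.075],[0,0,0],0],
    [[-0.03,-0.003,-0.075],[0,0,0],0],
    [[-0.028,-0.003,-0.07],[0,0,0],0],
    [[-0.016,-0.003,-0.04],[0,0,0],0]
  ]
}}

```text
clock: 27.98
eef_pos: [0.5694, 0.3088, 0.1291]
tool_rot: [0.061, 0.956, -0.017, 0.285]
ft_force: [0.6, 0.0, -1.2]
grip_width: 0.0535
grasp_force: 62.9
```

Call:
{"op": "apply_moves", "data": {
  "steps": [
    [[0.014,-0.05,-0.013],[0,0,0],0],
    [[0.028,-0.11,-0.026],[0,0,0],0],
    [[0.03,-0.12,-0.028],[0,0,0],0],
    [[0.03,-0.12,-0.028],[0,0,0],0],
    [[0.03,-0.12,-0.028],[0,0,0],0],
    [[0.03,-0.12,-0.028],[0,0,0],0],
    [[0.03,-0.11,-0.028],[0,0,0],0],
    [[0.03,-0.1,-0.026],[0,0,0],0]
  ]
}}

```text
clock: 28.65
eef_pos: [0.4874, 0.1461, 0.1364]
tool_rot: [0.061, 0.957, -0.018, 0.284]
ft_force: [-0.4, -0.6, -0.7]
grip_width: 0.054
grasp_force: 63.0
```

Call:
{"op": "apply_moves", "data": {
  "steps": [
    [[0.013,-0.09,0.017],[0,0,0],0],
    [[0.013,-0.1,0.017],[0,0,0],0],
    [[0.013,-0.1,0.02],[0,0,0],0],
    [[0.013,-0.1,0.02],[0,0,0],0],
    [[0.013,-0.1,0.02],[0,0,0],0],
    [[0.013,-0.09,0.02],[0,0,0],0],
    [[0.013,-0.05,0.015],[0,0,0],0],
    [[0.013,-0.016,0.01],[0,0,0],0]
  ]
}}

```text
clock: 29.32
eef_pos: [0.4691, 0.0182, 0.1013]
tool_rot: [0.062, 0.957, -0.018, 0.284]
ft_force: [-0.5, 0.3, -0.1]
grip_width: 0.0534
grasp_force: 63.0
```

Call:
{"op": "apply_moves", "data": {
  "steps": [
    [[0,0,0],[0,0,0],0],
    [[0,0,0],[0,0,0],0],
    [[0,0,0],[0,0,0],0],
    [[0,0,0],[0,0,0],0],
    [[0,0,0],[0,0,0],0],
    [[0,0,0],[0,0,0],0],
    [[0,0,0],[0,0,0],0],
    [[0,0,0],[0,0,0],0]
  ]
}}

```text
clock: 29.98
eef_pos: [0.4708, 0.0203, 0.1024]
tool_rot: [0.06, 0.957, -0.017, 0.285]
ft_force: [0.2, -0.3, -0.5]
grip_width: 0.0531
grasp_force: 63.0
```

```bash
python3 - <<'E'
from h import *
from scipy.optimize import least_squares
p,d=camera('wrist'); C=cal('wrist'); P=cloud('wrist',d,C)*1000; Q=rot(-7,33)
o=bot.get_obs(); g=o['eef_pos']*1000-19*Q[:,2]
X=P[(d>0)&(np.linalg.norm(P-g,axis=2)<36)&(abs((P-g)@Q[:,1])<20)]
s=least_squares(lambda c:np.linalg.norm(X-c,axis=1)-28,g,loss='soft_l1').x; rel=(s-g)@Q
print('grasp',g,'rel',rel.round(1),len(X))
t=np.array([507.6,16.3,41])-(s-g); print(t)
plan([(t+[0,0,8],-7,33,8),(t+[0,0,2.5],-7,33,8)])
E
```

```text
grasp [460.48676049  21.50891103 118.24814921] rel [ 1.7 -0.8  5. ] 8640
[506.42279687  17.24432269  46.10955198]
leg -> [0.5167 0.016  0.0382] dist 0.079 deg 0.3
  turn/row [-0.0, 0.0001, -0.0002]
   [-0.002, 0.001, 0.049]
   [-0.002, 0.001, 0.049]
   [-0.002, 0.001, 0.049]
   [-0.002, 0.001, 0.049]
   [-0.002, 0.001, 0.049]
   [-0.002, 0.001, 0.049]
   [-0.002, 0.001, 0.049]
   [-0.002, 0.001, 0.049]
leg -> [0.5167 0.016  0.0327] dist 0.006 deg 0.0
  shift/row [0.0019, 0.0, 0.0029] x 8
```

Call:
{"op": "apply_moves", "data": {
  "steps": [
    [[-0.002,0.001,0.05],[0,0,0],0],
    [[-0.002,0.001,0.07],[0,0,0],0],
    [[-0.002,0.001,0.07],[0,0,0],0],
    [[-0.002,0.001,0.07],[0,0,0],0],
    [[-0.002,0.001,0.06],[0,0,0],0],
    [[-0.002,0.001,0.045],[0,0,0],0],
    [[-0.002,0.001,0.02],[0,0,0],0],
    [[-0.002,0.001,0.007],[0,0,0],0]
  ]
}}

```text
clock: 30.7
eef_pos: [0.5161, 0.0159, 0.0376]
tool_rot: [0.061, 0.957, -0.018, 0.284]
ft_force: [-0.2, -0.2, -1.1]
grip_width: 0.0538
grasp_force: 63.0
```

Call:
{"op": "apply_moves", "data": {
  "steps": [
    [[0.0019,0,0.0029],[0,0,0],0],
    [[0.0019,0,0.0029],[0,0,0],0],
    [[0.0019,0,0.0029],[0,0,0],0],
    [[0.0019,0,0.0029],[0,0,0],0],
    [[0.0019,0,0.0029],[0,0,0],0],
    [[0.0019,0,0.0029],[0,0,0],0],
    [[0,0,0],[0,0,0],0],
    [[0,0,0],[0,0,0],0]
  ]
}}

```text
clock: 31.37
eef_pos: [0.5161, 0.016, 0.0343]
tool_rot: [0.061, 0.957, -0.017, 0.285]
ft_force: [0.1, 0.4, -0.9]
grip_width: 0.0534
grasp_force: 63.0
```

Call:
{"op": "apply_moves", "data": {
  "steps": [
    [[0.0019,0,0.0029],[0,0,0],0],
    [[0.0019,0,0.0029],[0,0,0],0],
    [[0.0019,0,0.0029],[0,0,0],0],
    [[0.0019,0,0.0029],[0,0,0],0],
    [[0,0,0],[0,0,0],0],
    [[0,0,0],[0,0,0],0],
    [[0,0,0],[0,0,0],0],
    [[0,0,0],[0,0,0],0]
  ]
}}

```text
clock: 32.03
eef_pos: [0.5162, 0.016, 0.0315]
tool_rot: [0.061, 0.957, -0.017, 0.285]
ft_force: [-0.5, 0.5, -0.8]
grip_width: 0.0533
grasp_force: 63.0
```

Call:
{"op": "apply_moves", "data": {
  "steps": [
    [[0.0014,0,0.0021],[0,0,0],0],
    [[0.0014,0,0.0021],[0,0,0],0],
    [[0.0007,0,0.001],[0,0,0],0],
    [[0,0,0],[0,0,0],0],
    [[0,0,0],[0,0,0],0],
    [[0,0,0],[0,0,0],0],
    [[0,0,0],[0,0,0],0],
    [[0,0,0],[0,0,0],0]
  ]
}}

```text
clock: 32.7
eef_pos: [0.5162, 0.016, 0.0303]
tool_rot: [0.061, 0.956, -0.017, 0.285]
ft_force: [0.7, 0.1, -0.3]
grip_width: 0.0532
grasp_force: 63.0
```

Call:
{"op": "apply_moves", "data": {
  "steps": [
    [[0.0014,0,0.0021],[0,0,0],0],
    [[0,0,0],[0,0,0],0],
    [[0.0014,0,0.0021],[0,0,0],0],
    [[0,0,0],[0,0,0],0],
    [[0,0,0],[0,0,0],0],
    [[0,0,0],[0,0,0],0],
    [[0,0,0],[0,0,0],0],
    [[0,0,0],[0,0,0],0]
  ]
}}

```text
clock: 33.37
eef_pos: [0.5167, 0.0159, 0.0298]
tool_rot: [0.061, 0.956, -0.017, 0.285]
ft_force: [-1.4, -0.5, 6.0]
grip_width: 0.0535
grasp_force: 63.4
```

Contact. Release, then retreat along the tool axis.

Call:
{"op": "apply_moves", "data": {
  "steps": [
    [[-0.0005,0,-0.0008],[0,0,0],0],
    [[0,0,0],[0,0,0],0.66],
    [[0,0,0],[0,0,0],0.7],
    [[0,0,0],[0,0,0],0.75],
    [[0,0,0],[0,0,0],0.85],
    [[0,0,0],[0,0,0],1],
    [[0,0,0],[0,0,0],1],
    [[0,0,0],[0,0,0],1]
  ]
}}

```text
clock: 34.03
eef_pos: [0.516, 0.0161, 0.0293]
tool_rot: [0.061, 0.957, -0.017, 0.285]
ft_force: [0.7, 0.0, -0.3]
grip_width: 0.0855
grasp_force: 0.0
```

Call:
{"op": "apply_moves", "data": {
  "steps": [
    [[0,0,-0.03],[0,0,0],1],
    [[0,0,-0.06],[0,0,0],1],
    [[0,0,-0.08],[0,0,0],1],
    [[0,0,-0.08],[0,0,0],1],
    [[0,0,-0.09],[0,0,0],1],
    [[0,0,-0.09],[0,0,0],1],
    [[0,0,-0.09],[0,0,0],1],
    [[0,0,-0.08],[0,0,0],1]
  ]
}}

```text
clock: 34.7
eef_pos: [0.45, 0.0242, 0.1309]
tool_rot: [0.061, 0.956, -0.017, 0.285]
ft_force: [0.6, -0.3, -0.2]
grip_width: 0.0854
grasp_force: 0.0
```

Call:
{"op": "apply_moves", "data": {
  "steps": [
    [[0,0,-0.06],[0,0,0],1],
    [[0,0,-0.03],[0,0,0],1],
    [[0,0,0],[0,0,0],1],
    [[0,0,0],[0,0,0],1],
    [[0,0,0],[0,0,0],1],
    [[0,0,0],[0,0,0],1],
    [[0,0,0],[0,0,0],1],
    [[0,0,0],[0,0,0],1]
  ]
}}

```text
clock: 35.37
eef_pos: [0.441, 0.0253, 0.1442]
tool_rot: [0.061, 0.957, -0.018, 0.284]
ft_force: [0.2, 0.2, 0.2]
grip_width: 0.0855
grasp_force: 0.0
```

```bash
python3 - <<'E'
from h import *
from scipy.optimize import least_squares
for N in('wrist','scene'):
    p,d=camera(N); P=cloud(N,d)*1000
    if N=='scene': cv2.imwrite('pics/end.png',cv2.resize(p[150:340,50:410,::-1],(790,417)))
    for x,y in((592,6),(507.6,16.3)):
        X=P[(d>0)&(np.linalg.norm(P-[x,y,41],axis=2)<34)&(P[...,2]>26)]
        print(N,least_squares(lambda c:np.linalg.norm(X-c,axis=1)-28,[x,y,41],loss='soft_l1').x.round(1),len(X))
    m=(d>0)&(abs(P[...,0]-456)<80)&(abs(P[...,1]+310)<40)&(P[...,2]>20)&(P[...,2]<35); print(N,'sole z',np.percentile(P[m][:,2],[10,50,90]) if m.sum() else None)
E
```

```text
wrist [592.3   6.1  41.2] 1579
wrist [507.9  16.2  41.1] 2579
wrist sole z [25.50307438 27.49003894 28.12117844]
scene [593.    5.   41.8] 392
scene [508.9  15.4  41.7] 346
scene sole z [26.22815113 28.28382001 30.4390174 ]
```

View pics/end.png

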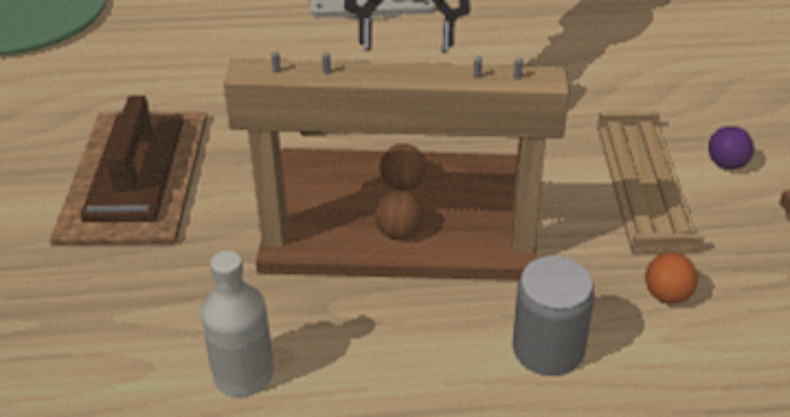

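The picture shows both balls seated in the dimples, at (403,165) and (400,214). The block lies flat on the pad at (133,165), and the gripper is clear.

```bash
python3 -c "
from workcell import bot
print(bot.job_done())"
```

```text
the job is handed in; nothing more can be done
None
```

I handed the job in at about 35 s on the clock: the push block lies flat on the cork pad, both balls are seated in the dimples, and the glue bottle, tin and screwdriver were not touched; the job's verdict was not shown.

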